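Close up the instrument: stow the wrench, fit the captive hatch

ROBOT

A 6-joint arm with a two-finger parallel gripper is mounted at the origin on the work surface. World frame = base frame: x ahead of the robot, y to its left, z up, the work surface at z = 0. Lengths are in mm, angles in rad, forces in N, time in s.
With the tool pointing down it reaches from about 350 to 875 mm from the base axis. Payload 4.2 kg.
Tool frame: the origin (TCP) lies at the very end of the fingers, on their centre line; the grasp point (between the pads) lies 19 mm behind it; z points along the fingers, y is the direction in which the jaws open and shut (so a half turn about z gives the same grasp; the last joint's range is limited). The gripper opens to 85 mm and grips with 20 to 120 N. Pads are 22 mm wide; open, the fingers measure 114 mm over their backs; the gripper's body (76 mm by 85 mm) begins 54 mm behind the grasp point. The pads swing forward as they close: fully open they stand 13 mm farther back than shut.
Start: joints at [0.259, 0.385, 0.008, 0, -1.194, -0.259], TCP at [624.979, 0.025, 231.312] pointing down, gripper open.
Joint ranges: [-3.14, 3.14], [-1.21, 2.06], [-1.07, 1.41], [-3.16, 2.05], [-2.99, -0.16], [-3.1, 3.1]. Speed limits (rad/s): [2.79, 2.79, 3.14, 3.14, 3.14, 3.14].

INTERFACE

Orientations are given as a unit quaternion [x, y, z, w].
In Python, from bench import arm, optics, job gives the robot as it stands.
- The arm moves only by the tool send_rows, never from a script. Its argument "steps" is a list that holds one entry, the list of rows, each a list of 5 numbers: the shift along the tool's x, y, z in cm, then the turn about the tool's z in rad, then the opening, from 0 (shut) to 1 (fully open). A call has 1 to 10 rows; each row shifts and turns the pose as measured when the row begins, along the tool's axes as they then stand; what a row does not reach is not made up. A row lasts 1/12 s, in which the tool goes at most 41.7 mm and 7.16 degrees, less where a joint would pass 70% of its speed; a pose out of reach is approached as far as the arm can. A call with a gripper value outside its range is refused whole. The fingers move at their own pace and stop on an object; the grip force is fixed at half the most. Time passes only in rows, so rows that do not move let the fingers close. It gives the time, the measured TCP pose, the force and the opening at its end, in the units of the state.
- arm.read_state(): the state, without advancing time (a new reading comes with each control period).
- optics.get_image(name): name is "scene" or "side" or "wrist"; returns (picture, depth): 384x512x3 uint8, blue, green, red; 384x512 float32, mm along the optical axis (not along the pixel's ray), 0 where there is no reading.
- optics.get_calibration(name): a dict with "K" (3x3 intrinsics, pixels), "rvec" (rotation vector, rad) and "tvec" (3), from world to camera coordinates, as OpenCV has them; the wrist camera has in their place "hand_eye" (4x4, takes a point from camera to tool coordinates, whose origin is the TCP and whose axes are the flange's). Camera axes: x right, y down, z forward; pixel columns grow to the right and rows downward; lengths in mm; the calibration is good to about 2 mm. A picture is of the moment at which its call begins: read the wrist's pose just before it. get_calibration takes no time and is no camera call.
- job.job_done(): hands the job in, once; it reports no verdict.
The state is a dict: "clock": time; "joints": joint angles; "joint_vel": joint speeds; "joint_efforts": joint torques, N m; "position": TCP position; "ee_rot": TCP orientation; "contact_force": force on the tool from outside, world axes, zero at the start; "wrist_torque": the same for the moment, N m; "gripper_width": finger opening in mm.
Only numpy, scipy, OpenCV 4.12 (cv2) and the standard library are available. Lean on these libraries where they do the work, as an engineer would, in place of code of your own. Each camera call takes 0.05 s, during which the arm holds its last target. There are 200 camera calls.

TASK

Close up the open instrument housing. First take the wrench that was left lying across its opening and press it home in its matching cutout in the tool tray. Then fit the hatch panel: it is longer than the opening, so tilt it, feed one end in under the broad lip, lower the other end through, and slide it back until it lies flat on both ledges with both ends caught about equally under the lips; let go of it and leave the other things on the bench where they are.

Things in the scene. Friction and masses are not known exactly. Their poses are not given: they have to be found in the camera images.
- unit: Fixed white housing, open on top, x -97 to +114, y -68 to +68, 66 mm high. Origin: under the centre of the top opening, on the bench; x along the opening's length. Opening: x -82 to +82, y -55 to +55. End lips 4 mm thick (z 62 to 66): the broad one at +x, the narrow one at -x. Side walls solid from bench to z 66. Low components between the ledges stay below z 22.
- broad_ledge (a point): Point on the +x ledge right below the broad lip's edge (unit x +82, z 30). The ledge's flat top is at z 30, from x +62 in to the end wall at x +108, leaving a pocket 26 mm deep and 32 mm high under the broad lip.
- narrow_ledge (a point): Point on the -x ledge right below the narrow lip's edge (unit x -82, z 30). The ledge's flat top is at z 30, from x -62 out to the end wall at x -91, leaving a pocket 9 mm deep and 32 mm high under the narrow lip.
- panel: Loose aluminium hatch panel, 180 mm (x) by 100 (y) by 5 thick, about 0.3 kg, alike both ways round. Origin: centre of its underside; z up. Starts flat on the bench, grip up. Fitted: origin 30 mm above the unit's origin, x along the unit's x (either way), centred in the opening, each end about 8 mm under its lip; the narrow pocket's end wall stops it 1 mm past the centre.
- panel_grip (a point): Point in the panel's upright black grip, 45 mm above the panel's origin. The grip stands in the middle of the panel's top: 12 mm thick along the panel's x, 50 mm wide along y, from 5 to 60 mm above the panel's origin.
- wrench: Loose steel wrench lying flat, 12 mm thick, about 0.18 kg. Origin: underside, middle of the shaft. x points to the open jaw. Shaft 16 mm wide from x -48 to +50; jaw 40 mm wide from x +50 to +90, round closed end 28 mm across from x -76 to -48. Starts on the unit's upper faces, bridging the opening crosswise.
- wrench_jaw (a point): Point in the wrench's jaw, 80 mm along +x from its origin, at half its thickness.
- tray: Fixed tool tray, 200 x 80 x 16 mm, with one wrench-shaped cutout, floor at z 6, 10 mm deep. Origin: under its middle; x points to the cutout's jaw end. Home, the wrench's origin is 6 mm above the tray's, x axes the same way, 2 mm proud. Across the tray at x -25 to +25 runs a channel as deep as the cutout, for fingers.
- tray_jaw (a point): Point in the jaw end of the cutout, at tray x +80, z 12, where wrench_jaw lies when home. Cutout: 46 mm wide for the jaw (x +47 to +93), 22 for the shaft, 34 for the round end (x -79 to -45): 3 mm free all round the wrench.
- bottle: Loose bystander: upright white dispenser bottle, 52 mm across, 135 mm high. Origin under its centre.
- capacitor: Loose bystander: upright aluminium can capacitor, 44 mm across, 90 mm high. Origin under its centre.
- tape: Loose bystander: yellow roll of tape lying flat, 68 mm across, 19 mm high. Origin under its centre.
- screw_box: Loose bystander: open grey box, 70 x 50 x 28 mm. Origin under its centre.
- bracket: Loose bystander: small steel angle, 60 x 40 mm, 40 mm high. Origin under its base.
- driver: Loose bystander: screwdriver with a red handle, 160 mm long. Origin at its underside near the middle.
Mind the look-alikes: they are no part of the job. Of the things that look like the tray, take the one that is farthest from the robot's base at the start.

How it is judged (in metres and radians):
On the way, in this order (a step that is already met when the one before it is completed fails the run):
1. the wrench lies home in its cutout, jaw in the jaw end (x of wrench in the frame of tray between -0.006 and 0.006 m and y of wrench in the frame of tray between -0.006 and 0.006 m and z of wrench in the frame of tray between 0.003 and 0.009 m and x of wrench_jaw in the frame of tray above 0.06 m and angle between wrench's own z axis and vertical below 0.06 rad), for 0.2 s.
2. the panel lies flat on both ledges, both ends under the lips (x of panel in the frame of unit between -0.005 and 0.005 m and y of panel in the frame of unit between -0.007 and 0.007 m and z of panel in the frame of unit between 0.027 and 0.033 m and angle between panel's own z axis and vertical below 0.03 rad and angle between the x axis of panel and the x axis of unit, either way round below 0.1 rad), for 0.2 s.
At the end, for the whole second after the job is handed in: The wrench lies flat in the tray's cutout, right way round, its underside within 3 mm of the cutout's floor; the panel lies flat (within 0.03 rad) on both ledges, its underside within 3 mm of them, within 5 mm of centre along the opening so both ends are under the lips; both at rest and released (all of step 1 and all of step 2 and linear speed of each of panel, wrench below 0.02 m/s); the robot touches nothing.
It fails at once if a bystander is pushed more than 30 mm (distance of any of bottle, capacitor, tape, screw_box, bracket, driver from where it was at the start of the episode above 0.03 m).
It fails at once if a bystander is tipped over (angle between any of bottle, capacitor, tape, screw_box, bracket's own z axis and vertical above 0.5 rad).
It also fails if it takes over 67 s, if anything falls off the work surface, if the arm or the gripper's body presses on something with over 40 N, if the wrist force passes 120 N, or if a joint passes its speed limit or range.

## Working session

There is one attempt and no reset: what is moved stays moved. The work goes in short steps, Python scripts to look and compute and a tool call to move; the robot and the scene stay as the last step left them, time stands still between calls to the robot, and variables do not carry over. Pictures are saved under pics/ and viewed, about 8 in all and at most 12, crops included, and the job is handed in when it is done.

Besides the shell and the picture viewer there is one more tool, called by a JSON object that holds its "op" and its "data", one argument or row to a line. send_rows: Moves the arm, as the interface text tells. Its arguments: {"type":"object","properties":{"steps":{"type":"array","items":{"type":"array","items":{"type":"array","items":{"type":"number"}}}}},"required":["steps"]}

```bash
mkdir -p pics; ls; cat > h.py <<'E'
import numpy as np, cv2
from scipy.spatial.transform import Rotation as R
from bench import arm, optics, job
def cam(name, st=None):
    c=optics.get_calibration(name); K=np.array(c["K"],float)
    if "hand_eye" in c:
        st=st or arm.read_state()
        H=np.array(c["hand_eye"],float); T=np.eye(4); T[:3,:3]=R.from_quat(st["ee_rot"]).as_matrix(); T[:3,3]=st["position"]
        M=T@H
    else:
        Rm=cv2.Rodrigues(np.array(c["rvec"],float))[0]; M=np.eye(4); M[:3,:3]=Rm.T; M[:3,3]=-Rm.T@np.array(c["tvec"],float).ravel()
    return K,M   # M camera->world
def cloud(d,K,M):
    v,u=np.mgrid[:d.shape[0],:d.shape[1]]
    P=np.stack([(u-K[0,2])/K[0,0]*d,(v-K[1,2])/K[1,1]*d,d],-1)
    W=P@M[:3,:3].T+M[:3,3]; W[d<=0]=np.nan; return W
def ray(uv,z,K,M):
    uv=np.atleast_2d(np.array(uv,float)); r=np.c_[(uv[:,0]-K[0,2])/K[0,0],(uv[:,1]-K[1,2])/K[1,1],np.ones(len(uv))]@M[:3,:3].T
    o=M[:3,3]; return o+r*((z-o[2])/r[:,2])[:,None]
def shot(name):
    st=arm.read_state(); img,d=optics.get_image(name); K,M=cam(name,st); return img,d,K,M
E
python3 - <<'E'
from h import *
for n in("scene","side","wrist"):
    im,d,K,M=shot(n); np.savez(f"pics/{n}0.npz",im=im,d=d,K=K,M=M); print(n,K[0,0],M.round(2).tolist())
    cv2.imwrite(f"pics/{n}0.png",im)
a=[cv2.imread(f"pics/{n}0.png") for n in("scene","side")]
cv2.imwrite("pics/both0.png",cv2.resize(np.vstack(a),(450,600))) if 0 else None
print(arm.read_state())
E
```

```text
pics
scene 494.4735116736499 [[0.64, 0.63, -0.44, 1138.68], [0.77, -0.53, 0.35, -412.2], [-0.01, -0.57, -0.82, 1195.92], [0.0, 0.0, 0.0, 1.0]]
side 443.2328011418591 [[0.79, -0.45, 0.43, -42.63], [-0.62, -0.56, 0.55, -626.53], [-0.01, -0.7, -0.72, 1030.35], [0.0, 0.0, 0.0, 1.0]]
wrist 266.00314276821575 [[-1.0, -0.0, -0.0, 624.11], [-0.0, 0.96, 0.29, -72.3], [0.0, 0.29, -0.96, 373.73], [0.0, 0.0, 0.0, 1.0]]
{'clock': 0.15, 'joints': array([ 2.58620172e-01,  3.85385736e-01,  6.98556625e-03, -3.39364938e-04,
       -1.19401236e+00, -2.58583111e-01]), 'joint_vel': array([ 0.00147733, -0.00231756,  0.00359455,  0.00304187, -0.00187322,
       -0.00085218]), 'joint_efforts': array([-6.03353892e-04, -3.92678475e+01,  1.88581592e+01,  4.18858320e+00,
       -3.39302780e-03,  5.70479813e-06]), 'position': array([6.24578392e+02, 2.88708812e-02, 2.30489186e+02]), 'ee_rot': array([-7.07075408e-01,  7.07137674e-01,  5.42631271e-04, -6.19239940e-04]), 'contact_force': array([ 0.1803031 , -0.35600303, -0.72234849]), 'wrist_torque': array([ 0.06483589,  0.05073776, -0.00136967]), 'gripper_width': 85.17079237679754}
```

View pics/scene0.png

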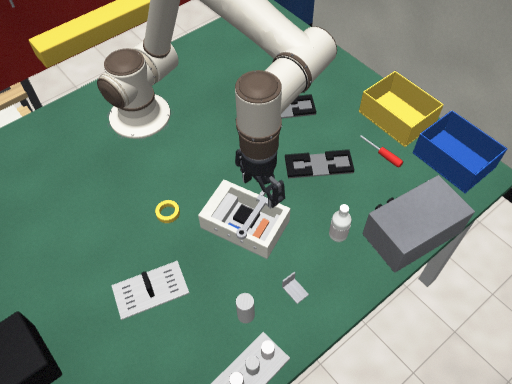

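The scene view shows: housing at about (244,217) with the wrench across it, the panel at (150,289) and one tray at (320,163). A second tray-like thing is partly hidden at (300,105), and the bystanders are around them. I'll look at the side view and the metric data next.

View pics/side0.png

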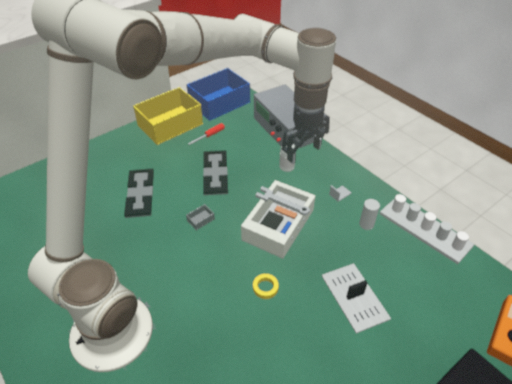

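```bash
python3 - <<'E'
from h import *
for n,pts in (("scene",[(320,163),(300,105),(150,289),(244,217),(167,211),(245,308),(340,228),(295,290),(390,152)]),):
    z=np.load(f"pics/{n}0.npz"); W=cloud(z["d"],z["K"],z["M"])
    for p in pts: print(n,p,W[p[1],p[0]].round(0))
# top-down map of both clouds
res=2; x0,x1,y0,y1=200,1000,-500,500
top=np.zeros(((x1-x0)//res,(y1-y0)//res,3),np.uint8); zz=np.full(top.shape[:2],-99.)
for n in("scene","side"):
    z=np.load(f"pics/{n}0.npz"); im=cv2.resize(z["im"],None,fx=3,fy=3); d=cv2.resize(z["d"],None,fx=3,fy=3,interpolation=0); K=z["K"].copy(); K[:2]*=3
    W=cloud(d,K,z["M"]).reshape(-1,3); C=im.reshape(-1,3)
    ok=np.isfinite(W[:,0])&(W[:,2]<170)&(W[:,2]>-20); W=W[ok];C=C[ok]
    i=((x1-W[:,0])/res).astype(int); j=((y1-W[:,1])/res).astype(int)
    k=(i>=0)&(i<top.shape[0])&(j>=0)&(j<top.shape[1]); i,j,W,C=i[k],j[k],W[k],C[k]
    o=np.argsort(W[:,2]); i,j,W,C=i[o],j[o],W[o],C[o]
    m=W[:,2]>zz[i,j]+6; i,j,W,C=i[m],j[m],W[m],C[m]; zz[i,j]=W[:,2]; top[i,j]=C
for x in range(x0,x1,100): cv2.putText(top,str(x),(0,(x1-x)//res),0,.4,(0,255,255)); cv2.line(top,(0,(x1-x)//res),(500,(x1-x)//res),(0,120,120),1)
for y in range(y0,y1,100): cv2.putText(top,str(y),((y1-y)//res,10),0,.4,(0,255,255)); cv2.line(top,((y1-y)//res,0),((y1-y)//res,400),(0,120,120),1)
cv2.imwrite("pics/top0.png",cv2.resize(top,(750,600)))
E
```

```text
scene (320, 163) [530. 312.   7.]
scene (300, 105) [306. 433.   3.]
scene (150, 289) [ 572. -313.   54.]
scene (244, 217) [538.  11.  17.]
scene (167, 211) [ 371. -140.   -1.]
scene (245, 308) [ 774. -170.   92.]
scene (340, 228) [756. 161.  78.]
scene (295, 290) [790. -22.   6.]
scene (390, 152) [643. 496.  22.]
```

View pics/top0.png

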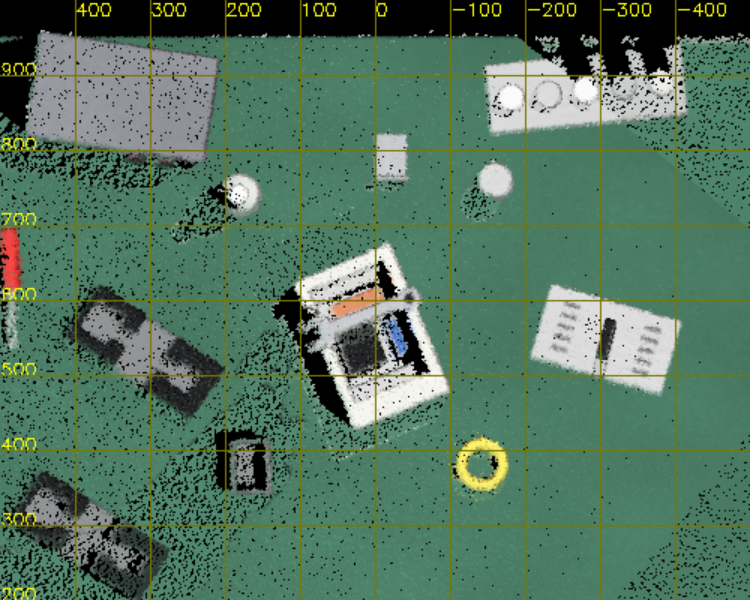

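The side view agrees. Two things look like the tray:
- **A:** scene (320,163), side (215,172), world about (525,305), 605 mm from the base.
- **B:** scene (300,105), side (140,192), world about (290,385), 485 mm from the base.

A is the farther one, so it is the one meant. I'll rectify enlarged crops to confirm that and to measure tray, wrench, unit and panel.

```bash
cat >> h.py <<'E'
def rect(im,K,M,c,half,z,s=1.0):
    """metric top view: pixel (col,row) -> world y = cy+half-col/s, x = cx+half-row/s on plane z"""
    n=int(2*half*s); r,cc=np.mgrid[:n,:n]; X=np.stack([c[0]+half-r/s,c[1]+half-cc/s,np.full((n,n),float(z))],-1)
    P=(X-M[:3,3])@M[:3,:3]; u=P[...,0]/P[...,2]*K[0,0]+K[0,2]; v=P[...,1]/P[...,2]*K[1,1]+K[1,2]
    return cv2.remap(im,u.astype(np.float32),v.astype(np.float32),cv2.INTER_LINEAR)
def unrect(p,c,half,s=1.0): p=np.atleast_2d(p); return np.c_[c[0]+half-p[:,1]/s, c[1]+half-p[:,0]/s]
E
python3 - <<'E'
from h import *
D={n:np.load(f"pics/{n}0.npz") for n in("scene","side","wrist")}
def box(mask,c,half,s):
    cs=cv2.findContours(mask,0,1)[0]; k=max(cs,key=cv2.contourArea); r=cv2.minAreaRect(k); p=unrect(cv2.boxPoints(r),c,half,s)
    e1,e2=p[1]-p[0],p[2]-p[1]; L=e1 if np.hypot(*e1)>np.hypot(*e2) else e2
    return p.mean(0).round(1),np.round([np.hypot(*e1),np.hypot(*e2)],1),round(float(np.degrees(np.arctan2(L[1],L[0])))%180,2)
rows=[]
for n in("scene","side","wrist"):
    im,K,M=D[n]["im"],D[n]["K"],D[n]["M"]
    s=2
    t=rect(im,K,M,(525,305),140,16,s); hsv=cv2.cvtColor(t,cv2.COLOR_BGR2HSV)
    m=((hsv[...,1]<90)).astype(np.uint8)*255; m=cv2.morphologyEx(cv2.morphologyEx(m,cv2.MORPH_OPEN,np.ones((5,5))),cv2.MORPH_CLOSE,np.ones((9,9)))
    if n!="wrist": print(n,"tray",box(m,(525,305),140,s))
    u=rect(im,K,M,(545,5),140,66,s)
    hs=cv2.cvtColor(u,cv2.COLOR_BGR2HSV); m2=((hs[...,1]<60)&(hs[...,2]>90)).astype(np.uint8)*255
    print(n,"unit",box(m2,(545,5),140,s))
    p=rect(im,K,M,(550,-305),140,5,s); hp=cv2.cvtColor(p,cv2.COLOR_BGR2HSV); m3=cv2.morphologyEx(((hp[...,1]<60)).astype(np.uint8)*255,cv2.MORPH_CLOSE,np.ones((9,9)))
    if n!="wrist": print(n,"panel",box(m3,(550,-305),140,s))
    rows.append(np.hstack([cv2.resize(t,(266,266)),cv2.resize(u,(266,266)),cv2.resize(p,(266,266))]))
rows=rows[:2]
cv2.imwrite("pics/rect0.png",np.vstack(rows)); cv2.imwrite("pics/rw.png",u)
E
```

```text
scene tray (array([533.1, 302.6], dtype=float32), array([ 95.9, 204.9], dtype=float32), 56.02)
scene unit (array([558. ,   0.8], dtype=float32), array([184.8, 228.5], dtype=float32), 22.57)
scene panel (array([ 546.3, -308.2], dtype=float32), array([106. , 182.8], dtype=float32), 73.69)
side tray (array([527., 301.], dtype=float32), array([ 88.9, 224. ], dtype=float32), 54.83)
side unit (array([ 5.309e+02, -3.000e-01], dtype=float32), array([181.8, 260.9], dtype=float32), 22.4)
side panel (array([ 546.5, -307.3], dtype=float32), array([106.5, 186.2], dtype=float32), 73.52)
wrist unit (array([546.5,  14.2], dtype=float32), array([175.8, 214.8], dtype=float32), 22.62)
```

View pics/rect0.png

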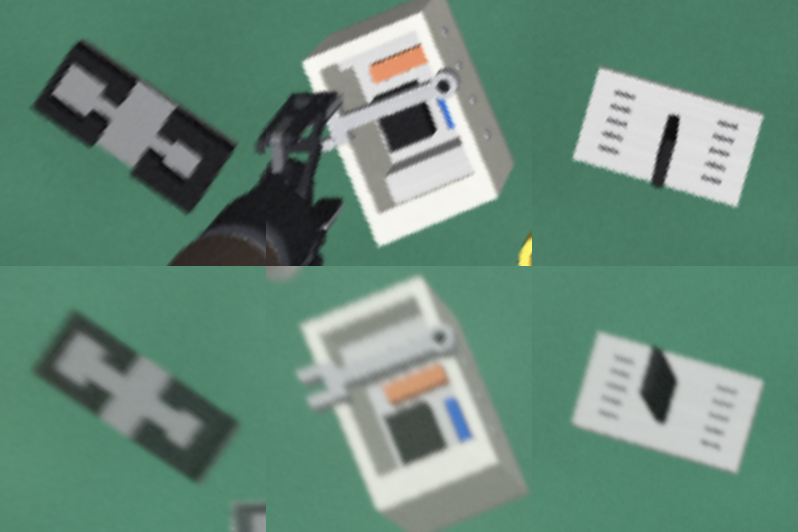

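Crop check: A's jaw pocket (wider and longer) is at the upper left, so tray +x points to about +56° in the world. The wrench's jaw is at its left (+y) end. The unit's broad lip is on the side nearer the robot. I'll refine this from the wrist view.

```bash
python3 - <<'E'
from h import *
z=np.load("pics/wrist0.npz"); im,K,M,d=z["im"],z["K"],z["M"],z["d"]
a=rect(im,K,M,(545,5),135,66,1.45); b=rect(im,K,M,(545,5),135,78,1.45)
cv2.imwrite("pics/rw0.png",np.hstack([a,b]))
W=cloud(d,K,M).reshape(-1,3); C=im.reshape(-1,3)
# opening from heights: points z 60..70 rim
w=W[(W[:,2]>71)&(W[:,2]<90)&(abs(W[:,0]-570)<60)&(abs(W[:,1]-15)<120)]
print("wrench pts",len(w), np.median(w[:,2]), cv2.minAreaRect(w[:,:2].astype(np.float32)))
r=W[(abs(W[:,2]-66)<4)&(abs(W[:,0]-545)<150)&(abs(W[:,1]-5)<150)]
print("rim",len(r),np.median(r[:,2]),cv2.minAreaRect(r[:,:2].astype(np.float32)))
th=np.radians(202.5); e=np.array([np.cos(th),np.sin(th)]); f=np.array([-e[1],e[0]])
for nm in("scene","side","wrist"):
    q=np.load(f"pics/{nm}0.npz"); V=cloud(q["d"],q["K"],q["M"]).reshape(-1,3)
    r=V[(abs(V[:,2]-66)<3)&(abs(V[:,0]-545)<150)&(abs(V[:,1]-5)<150)]; 
    s,t=r[:,:2]@e,r[:,:2]@f
    print(nm,"s",np.percentile(s,[.5,99.5]).round(1),"t",np.percentile(t,[.5,99.5]).round(1),"hist t",np.histogram(t,20)[0])
    V2=V[(abs(V[:,2]-78)<4)&(abs(V[:,0]-570)<60)&(abs(V[:,1]-15)<120)]
    p=V2[:,:2]; c=p.mean(0); u,sv,vt=np.linalg.svd(p-c,full_matrices=False); print("  wrench",len(p),c.round(1),np.degrees(np.arctan2(vt[0,1],vt[0,0]))%180, np.percentile((p-c)@vt[0],[0.5,99.5]))
E
```

```text
wrench pts 2409 78.68724267746563 ((576.4417724609375, 21.36572265625), (39.85588836669922, 166.04611206054688), 21.04629898071289)
rim 7316 66.65095278608825 ((549.9775390625, 5.720664978027344), (211.84225463867188, 156.36007690429688), 22.43268394470215)
scene s [-614.5 -402.8] t [137.4 275.3] hist t [ 75  88  49  37  34  26  35  30  37  32  36  28  32  38  31  34  37 114
 135  33]
  wrench 342 [578.6   9.6] 113.05098315369897 [-83.80293789  72.74072587]
side s [-616.8 -404.4] t [128.3 276.1] hist t [  6   4 101  78  36  36  38  31  38  36  28  35  37  36  37  36  38 115
  76   4]
  wrench 303 [575.5  21.3] 110.92947210480884 [-78.83685542  83.93986643]
wrist s [-615.5 -405.2] t [136.6 272.2] hist t [   2  636  820  254  239  247  256  254  258  270  276  277  283  288
  295  306  388 1152  719    3]
  wrench 2376 [576.7  20. ] 110.93887354844438 [-80.21281427  83.00827186]
```

View pics/rw0.png

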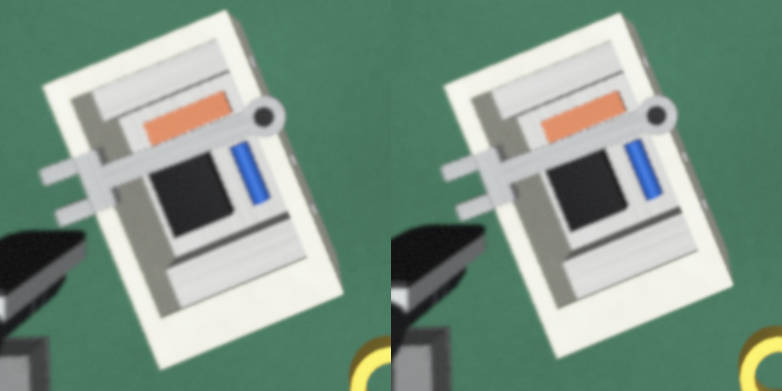

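Measured:
- **Unit:** origin about (557.5, 9.6), with +x at 202.5°.
- **Wrench:** origin about (579, 15), with +x at 111°. Its hole is at pixel (656,116) in the right-hand crop, which fits.

Moving over the wrench.

{"op": "send_rows", "data": {
  "steps": [
    [[0, 0, 2, -0.122, 1], [0, 0, 2, -0.122, 1], [0, 0, 2, -0.122, 1], [-1.5, 1.9, 2, 0, 1], [-1.5, 1.9, 2, 0, 1], [0, 0, 0, 0, 1]]
  ]
}}

```text
clock: 0.65
position: [576.3, 13.2, 125.1]
ee_rot: [0.828, -0.561, -0.001, 0.001]
contact_force: [-1.7, -1.0, 0.1]
gripper_width: 85.0
```

```bash
cat >> h.py <<'E'
def go(x,y,z,jaw=None):
    """cm shift in tool axes to TCP target and tool-z turn to bring jaw axis (tool y) to world angle jaw (deg, mod 180)"""
    st=arm.read_state(); Rm=R.from_quat(st["ee_rot"]).as_matrix(); p=np.array(st["position"])
    ty=np.degrees(np.arctan2(Rm[1,1],Rm[0,1])); out=Rm.T@(np.array([x,y,z])-p)/10
    turn=0 if jaw is None else -np.radians((jaw-ty+90)%180-90)
    print("t",round(st["clock"],2),"p",p.round(1),"jaw",round(ty,1),"tilt",round(float(np.degrees(np.arccos(-Rm[2,2]))),2),"w",round(st["gripper_width"],1),"F",np.round(st["contact_force"],1),"j",np.round(st["joints"],2))
    a=turn; c,s=np.cos(a),np.sin(a)
    print("shift cm",out.round(2),"turn",round(float(turn),3),"shift after turn",[round(c*out[0]+s*out[1],2),round(-s*out[0]+c*out[1],2)])
E
python3 - <<'E'
from h import *
go(578.9,14.9,67,21)
im,d,K,M=shot("wrist"); W=cloud(d,K,M).reshape(-1,3)
w=W[(abs(W[:,2]-79)<4)&(abs(W[:,0]-577)<70)&(abs(W[:,1]-20)<120)]
print(len(w),np.median(w[:,2]),cv2.minAreaRect(w[:,:2].astype(np.float32)))
E
```

```text
t 0.65 p [576.3  13.2 125.1] jaw -158.3 tilt 0.12 w 85.0 F [-1.7 -1.   0.1] j [ 0.3   0.4  -0.26 -0.   -0.92  0.08]
shift cm [-0.06 -0.31  5.8 ] turn 0.013 shift after turn [np.float64(-0.06), np.float64(-0.31)]
5283 78.72207859190738 ((576.0735473632812, 21.54016876220703), (40.12184143066406, 165.82591247558594), 20.78655433654785)
```

{"op": "send_rows", "data": {
  "steps": [
    [[-0.06, -0.3, 2.5, 0.013, 0.6], [0, 0, 2.5, 0, 0.6], [0, 0, 0.8, 0, 0.6], [0, 0, 0, 0, 0.5], [0, 0, 0, 0, 0.5]]
  ]
}}

```text
clock: 1.12
position: [588.6, 15.6, 72.0]
ee_rot: [0.825, -0.565, 0.006, -0.004]
contact_force: [0.5, 0.4, 0.6]
gripper_width: 42.5
```

```bash
python3 -c "
from h import *
go(578.9,14.9,67,21)"
```

```text
t 1.12 p [588.6  15.6  72. ] jaw -158.8 tilt 0.8 w 42.5 F [0.5 0.4 0.6] j [ 0.3   0.48 -0.29  0.01 -0.79  0.06]
shift cm [-0.29  0.93  0.48] turn 0.003 shift after turn [np.float64(-0.28), np.float64(0.94)]
```

{"op": "send_rows", "data": {
  "steps": [
    [[-0.28, 0.93, 0.2, 0, 0.5], [0, 0, 0, 0, 0.5], [0, 0, 0, 0, 0.5]]
  ]
}}

```text
clock: 1.37
position: [580.8, 15.0, 73.0]
ee_rot: [0.825, -0.565, 0.008, -0.006]
contact_force: [0.4, 0.4, 0.2]
gripper_width: 42.9
```

```bash
python3 -c "
from h import *
go(578.9,14.9,67,21)"
```

```text
t 1.37 p [580.8  15.   73. ] jaw -158.8 tilt 1.14 w 42.9 F [0.4 0.4 0.2] j [ 0.31  0.46 -0.32  0.01 -0.77  0.06]
shift cm [-0.06  0.19  0.59] turn 0.003 shift after turn [np.float64(-0.06), np.float64(0.19)]
```

{"op": "send_rows", "data": {
  "steps": [
    [[-0.06, 0.19, 0.6, 0, 0.5], [0, 0, 0, 0, 0.5]]
  ]
}}

```text
clock: 1.53
position: [579.5, 15.1, 68.5]
ee_rot: [0.825, -0.565, 0.009, -0.007]
contact_force: [0.2, -0.7, -0.1]
gripper_width: 42.6
```

```bash
python3 -c "
from h import *
go(578.9,14.9,67,21)"
```

```text
t 1.53 p [579.5  15.1  68.5] jaw -158.8 tilt 1.34 w 42.6 F [ 0.2 -0.7 -0.1] j [ 0.31  0.46 -0.33  0.01 -0.76  0.06]
shift cm [-0.    0.06  0.15] turn 0.003 shift after turn [np.float64(-0.0), np.float64(0.06)]
```

{"op": "send_rows", "data": {
  "steps": [
    [[0, 0.06, 0.15, 0, 0], [0, 0, 0, 0, 0], [0, 0, 0, 0, 0], [0, 0, 0, 0, 0], [0, 0, 0, 0, 0]]
  ]
}}

```text
clock: 1.95
position: [579.4, 14.9, 67.8]
ee_rot: [0.825, -0.565, 0.01, -0.008]
contact_force: [-0.6, -0.1, 0.4]
gripper_width: 14.1
```

```bash
python3 -c "
from h import *
go(578.9,14.9,67,21); print(R.from_quat(arm.read_state()['ee_rot']).as_matrix().round(3))"
```

```text
t 1.95 p [579.4  14.9  67.8] jaw -158.8 tilt 1.43 w 14.1 F [-0.6 -0.1  0.4] j [ 0.31  0.46 -0.33  0.01 -0.75  0.06]
shift cm [-0.01  0.05  0.08] turn 0.004 shift after turn [np.float64(-0.01), np.float64(0.05)]
[[ 0.362 -0.932  0.025]
 [-0.932 -0.362  0.002]
 [ 0.007 -0.024 -1.   ]]
```

{"op": "send_rows", "data": {
  "steps": [
    [[0, 0, 0, 0, 0], [0, 0, -1.0, 0, 0], [0, 0, -1.5, 0, 0], [0, 0, -1.5, 0, 0], [0, 0, -1.0, 0, 0], [0, 0, 0, 0, 0]]
  ]
}}

```text
clock: 2.45
position: [575.7, 14.4, 118.2]
ee_rot: [0.825, -0.565, 0.007, -0.005]
contact_force: [0.8, 1.3, -1.6]
gripper_width: 14.0
```

```bash
python3 - <<'E'
from h import *
go(526,304,90,146)
im,d,K,M=shot("scene"); cv2.imwrite("pics/s1.png",im)
im,d,K,M=shot("wrist"); W=cloud(d,K,M).reshape(-1,3)
w=W[(abs(W[:,2]-122)<15)&(abs(W[:,0]-577)<90)&(abs(W[:,1]-20)<120)]
print(len(w),np.median(w[:,2]),cv2.minAreaRect(w[:,:2].astype(np.float32)) if len(w) else 0)
E
```

```text
t 2.45 p [575.7  14.4 118.2] jaw -158.8 tilt 0.99 w 14.0 F [ 0.8  1.3 -1.6] j [ 0.31  0.4  -0.28  0.01 -0.87  0.06]
shift cm [-28.82  -5.77   2.76] turn 0.963 shift after turn [np.float64(-21.2), np.float64(20.36)]
7831 128.24154479570174 ((578.5037231445312, 3.3248443603515625), (40.912506103515625, 127.51761627197266), 14.264076232910156)
```

{"op": "send_rows", "data": {
  "steps": [
    [[-3.2, -0.64, 0, 0.12, 0], [-3.25, -0.25, 0, 0.12, 0], [-3.26, 0.14, 0, 0.12, 0], [-3.22, 0.53, 0, 0.12, 0], [-3.13, 0.91, 0, 0.12, 0], [-3.0, 1.28, 0, 0.12, 0], [-2.83, 1.63, 0, 0.12, 0], [-2.61, 1.96, 0, 0.12, 0], [0, 0, 0, 0, 0]]
  ]
}}

```text
clock: 3.3
position: [526.5, 278.1, 105.4]
ee_rot: [-0.452, 0.892, -0.003, -0.002]
contact_force: [1.0, -0.1, -1.4]
gripper_width: 14.2
```

```bash
python3 - <<'E'
from h import *
go(526,304,90,146)
im,d,K,M=shot("wrist"); np.savez("pics/w2.npz",im=im,d=d,K=K,M=M)
a=rect(im,K,M,(526,304),130,16,1.5); b=cv2.resize(im,(520,390))
cv2.imwrite("pics/w2.png",np.hstack([cv2.resize(a,(280,280)),b[:280,:]]))
E
```

```text
t 3.3 p [526.5 278.1 105.4] jaw 143.8 tilt 0.39 w 14.2 F [ 1.  -0.1 -1.4] j [ 0.76  0.45 -0.23  0.   -0.89 -1.39]
shift cm [-2.07  1.57  1.53] turn -0.038 shift after turn [np.float64(-2.13), np.float64(1.49)]
```

View pics/w2.png

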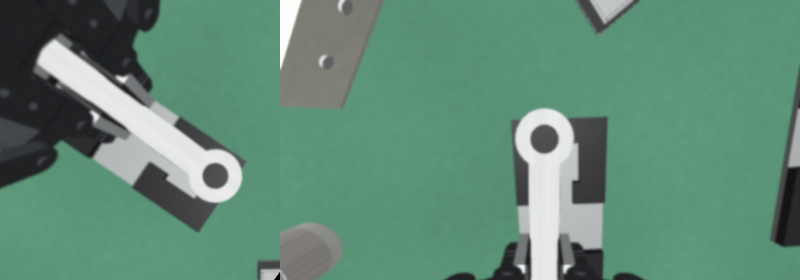

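```bash
python3 - <<'E'
from h import *
def fit(p,nm):
    # oriented box via percentile extents over angle grid around 56
    best=cv2.minAreaRect(p.astype(np.float32)); 
    print(nm,len(p),np.round(best[0],1),np.round(best[1],1),round(best[2],2))
for n in("scene0","side0","w2"):
    q=np.load(f"pics/{n}.npz"); W=cloud(q["d"],q["K"],q["M"]); w=W.reshape(-1,3)
    hs=cv2.cvtColor(q["im"],cv2.COLOR_BGR2HSV).reshape(-1,3)
    k=(w[:,2]>11)&(w[:,2]<22)&(abs(w[:,0]-526)<125)&(abs(w[:,1]-304)<125)
    m=cv2.morphologyEx(k.reshape(384,512).astype(np.uint8),cv2.MORPH_OPEN,np.ones((2,2))).ravel()>0
    fit(w[m][:,:2],n); print("  med z",np.nanmedian(w[m][:,2]))
    th=np.radians(56); e=np.array([np.cos(th),np.sin(th)]); f=np.array([-e[1],e[0]])
    s,t=w[m][:,:2]@e,w[m][:,:2]@f; print("  s",np.percentile(s,[.5,99.5]).round(1),"t",np.percentile(t,[.5,99.5]).round(1))
q=np.load("pics/w2.npz"); im,K,M=q["im"],q["K"],q["M"]
g=cv2.cvtColor(im,cv2.COLOR_BGR2GRAY)
# hole: dark blob near (260,137); ring: bright
lab=cv2.connectedComponentsWithStats((g<140).astype(np.uint8)[115:160,240:282]); print(lab[2],lab[3]+[240,115])
h=ray((260,137),128.-118.2+105.4,K,M); print("hole world",h)
W=cloud(q["d"],K,M); br=(g>200)&(W[...,2]>90)&(W[...,2]<130); w=W[br]; print(len(w),np.median(w[:,2]))
c=w[:,:2].mean(0); vt=np.linalg.svd(w[:,:2]-c,full_matrices=False)[2]; print(c,np.degrees(np.arctan2(vt[0,1],vt[0,0]))%180)
# dark/tray vs green edges along lines in the rectified wrist view
c0=(526,304);r=rect(im,K,M,c0,130,16,3); hs=cv2.cvtColor(r,cv2.COLOR_BGR2HSV); m=((hs[...,1]<70)).astype(np.uint8)
th=np.radians(56);e=np.array([np.cos(th),np.sin(th)]);f=np.array([-e[1],e[0]])
for s in range(-95,-30,10):
    tt=np.arange(-60,60,.33); P=np.array(c0)+s*e+tt[:,None]*f; col=((c0[1]+130-P[:,1])*3).astype(int); row=((c0[0]+130-P[:,0])*3).astype(int)
    v=m[row,col]; print(s,tt[v>0][[0,-1]].round(1),end="; ")
for t in (-30,-25,-20,25,30):
    ss=np.arange(-125,-60,.33); P=np.array(c0)+ss[:,None]*e+t*f; col=((c0[1]+130-P[:,1])*3).astype(int); row=((c0[0]+130-P[:,0])*3).astype(int)
    print("end",t,ss[m[row,col]>0][0].round(1))
E
```

```text
scene0 702 [530.9 313. ] [206.3  85. ] 57.72
  med z 15.102804371637149
  s [nan nan] t [nan nan]
side0 493 [534.3 307.5] [211.6  79.9] 55.69
  med z 14.338490699817044
  s [451.3 652.2] t [-311.  -231.5]
w2 4025 [499.  287.4] [275.6  39. ] 42.5
  med z 16.716456768157258
  s [nan nan] t [nan nan]
[[   0    0   42   45 1294]
 [   7    8   27   28  592]
 [   0   43    3    2    4]] [[260.81839258 137.14528594]
 [259.9375     136.53547297]
 [240.75       158.75      ]]
hole world [[488.62843295 228.7719494  115.2       ]]
6158 116.37597807919475
[512.11627075 260.80816054] 53.70774650597953
-95 [-29.    5.7]; -85 [-38.9  41. ]; -75 [-38.9  41. ]; -65 [-38.9  41. ]; -55 [-38.6  40.6]; -45 [-38.6  40.6]; -35 [-38.9  40.6]; end -30 -94.3
end -25 -97.9
end -20 -100.6
end 25 -92.7
end 30 -92.3
```

```bash
python3 -c "
from h import *
go(530.5,310,60,146)"
```

```text
t 3.35 p [525.8 275.8 104.9] jaw 144.0 tilt 0.53 w 14.1 F [-0.5 -0.6 -3. ] j [ 0.76  0.45 -0.23  0.   -0.89 -1.39]
shift cm [-3.08  1.65  4.46] turn -0.036 shift after turn [np.float64(-3.14), np.float64(1.53)]
```

{"op": "send_rows", "data": {
  "steps": [
    [[-1.6, 0.8, 1.5, -0.036, 0], [-1.5, 0.8, 1.5, 0, 0], [0, 0, 1.2, 0, 0], [0, 0, 0, 0, 0], [0, 0, 0, 0, 0], [0, 0, 0, 0, 0]]
  ]
}}

```text
clock: 3.85
position: [528.0, 306.5, 56.7]
ee_rot: [-0.472, 0.882, -0.004, -0.009]
contact_force: [1.2, -0.2, -2.4]
gripper_width: 13.9
```

```bash
cat > m.py <<'E'
from h import *
import sys
go(530.5,310,50,146)
im,d,K,M=shot("wrist"); np.savez("pics/w3.npz",im=im,d=d,K=K,M=M)
g=cv2.cvtColor(im,cv2.COLOR_BGR2GRAY); st=arm.read_state(); print("vel",np.abs(st["joint_vel"]).max().round(3))
W=cloud(d,K,M); zt=st["position"][2]+11; br=(g>190)&(abs(W[...,2]-zt)<8); 
cs=max(cv2.findContours(br.astype(np.uint8),0,1)[0],key=cv2.contourArea); msk=cv2.drawContours(np.zeros_like(g),[cs],-1,255,-1)
hole=((g<140)&(msk>0)).astype(np.uint8); n,l,s,c=cv2.connectedComponentsWithStats(hole); i=1+np.argmax(s[1:,4]); zz=np.median(W[br][:,2])
h=ray(c[i],zz-1,K,M)[0]; w=W[br][:,:2]; cc=w.mean(0); vt=np.linalg.svd(w-cc,full_matrices=False)[2]; 
print("hole px",c[i],s[i],"world",h.round(1),"ztop",zz.round(1),"yaw",np.degrees(np.arctan2(vt[0,1],vt[0,0]))%180)
c0=np.array((529.3,310.7));r=rect(im,K,M,c0,130,16,3); hs=cv2.cvtColor(r,cv2.COLOR_BGR2HSV); m=((hs[...,1]<70)).astype(np.uint8)
th=np.radians(56);e=np.array([np.cos(th),np.sin(th)]);f=np.array([-e[1],e[0]])
print("hole rel tray (s,t):",((h[:2]-c0)@e).round(1),((h[:2]-c0)@f).round(1))
def scan(P): 
    col=((c0[1]+130-P[:,1])*3).astype(int).clip(0,779); row=((c0[0]+130-P[:,0])*3).astype(int).clip(0,779); return m[row,col]>0
for s in range(-95,-20,15):
    tt=np.arange(-60,60,.33); v=scan(c0+s*e+tt[:,None]*f); print(s,tt[v][[0,-1]].round(1),end="; ")
for t in (-36,-30,-25,25,30,36):
    ss=np.arange(-125,-60,.33); v=scan(c0+ss[:,None]*e+t*f); print("end",t,ss[v][0].round(1) if v.any() else None)
a=cv2.resize(rect(im,K,M,c0,130,16,1.5),(390,390)); cv2.imwrite("pics/w3.png",np.hstack([a,im[:390]] if 0 else [a,cv2.resize(im,(400,300)) if 0 else cv2.resize(im,(400,390))]))
E
python3 m.py
```

```text
t 3.85 p [528.  306.5  56.7] jaw 146.3 tilt 1.13 w 13.9 F [ 1.2 -0.2 -2.4] j [ 0.79  0.54 -0.22  0.   -0.83 -1.38]
shift cm [-0.44 -0.02  0.67] turn 0.006 shift after turn [np.float64(-0.44), np.float64(-0.02)]
vel 0.015
hole px [259.9440678  136.49830508] [247 123  27  28 590] world [492.4 255.5  67. ] ztop 68.0 yaw 56.226999448019264
hole rel tray (s,t): -66.4 -0.3
-95 [-39.9  40. ]; -80 [-39.9  40. ]; -65 [-39.9  40. ]; -50 [-39.5  39.7]; -35 [-39.9  39.7]; end -36 -100.6
end -30 -100.6
end -25 -100.6
end 25 -100.3
end 30 -100.3
end 36 -100.3
```

{"op": "send_rows", "data": {
  "steps": [
    [[-0.4, 0.03, 1.0, 0, 0], [0, 0, 1.0, 0, 0], [0, 0, 1.0, 0, 0], [0, 0, 0, 0, 0], [0, 0, 0, 0, 0]]
  ]
}}

```text
clock: 4.32
position: [531.4, 308.9, 26.4]
ee_rot: [-0.471, 0.882, -0.004, -0.007]
contact_force: [-0.2, 0.9, -1.5]
gripper_width: 14.0
```

```bash
python3 m.py
```

```text
t 4.32 p [531.4 308.9  26.4] jaw 146.2 tilt 0.86 w 14.0 F [-0.2  0.9 -1.5] j [ 0.79  0.58 -0.24  0.   -0.76 -1.38]
shift cm [-0.01  0.14 -2.36] turn 0.004 shift after turn [np.float64(-0.01), np.float64(0.14)]
vel 0.009
hole px [260.01718213 136.52920962] [247 123  27  28 582] world [495.7 257.9  36.5] ztop 37.5 yaw 56.09463146527085
hole rel tray (s,t): -62.6 -1.7
-95 [-39.9  40. ]; -80 [-39.9  40. ]; -65 [-39.9  40. ]; -50 [-39.5  39.7]; -35 [-39.9  39.7]; end -36 -100.6
end -30 -100.6
end -25 -100.6
end 25 -100.3
end 30 -100.3
end 36 -100.3
```

{"op": "send_rows", "data": {
  "steps": [
    [[0, 0.17, 0.4, 0, 0], [0, 0, 0.5, 0, 0], [0, 0, 0.5, 0, 0], [0, 0, 0.5, 0, 0], [0, 0, 0.3, 0, 0], [0, 0, 0, 0, 0]]
  ]
}}

```text
clock: 4.87
position: [530.6, 310.8, 9.1]
ee_rot: [-0.473, 0.881, -0.004, -0.005]
contact_force: [0.3, 1.0, -2.2]
gripper_width: 14.0
```

```bash
python3 m.py
```

```text
t 4.87 p [530.6 310.8   9.1] jaw 146.4 tilt 0.74 w 14.0 F [ 0.3  1.  -2.2] j [ 0.8   0.6  -0.26  0.01 -0.72 -1.39]
shift cm [ 0.12 -0.04 -4.09] turn 0.007 shift after turn [np.float64(0.12), np.float64(-0.04)]
vel 0.033
hole px [260.  136.5] [247 123  27  28 580] world [495.  259.6  19.1] ztop 20.1 yaw 56.30018491482248
hole rel tray (s,t): -61.5 -0.1
-95 [-39.9  40. ]; -80 [-39.9  40. ]; -65 [-39.9  40. ]; -50 [-39.9  39.7]; -35 [-39.9  39.7]; end -36 -125.0
end -30 -125.0
end -25 -125.0
end 25 -125.0
end 30 -125.0
end 36 -125.0
```

Wrench is inside the cutout with no contact (top at z 20, 18 when home). Pressing down the last 2–3 mm, then opening slightly and looking again.

{"op": "send_rows", "data": {
  "steps": [
    [[0, 0, 0.3, 0, 0], [0, 0, 0.2, 0, 0], [0, 0, 0.1, 0, 0], [0, 0, 0, 0, 0]]
  ]
}}

```text
clock: 5.25
position: [531.1, 311.3, 8.2]
ee_rot: [-0.473, 0.881, -0.005, -0.004]
contact_force: [0.1, 0.1, -0.8]
gripper_width: 14.0
```

```bash
python3 m.py | head -4
```

```text
t 5.25 p [531.1 311.3   8.2] jaw 146.5 tilt 0.67 w 14.0 F [ 0.1  0.1 -0.8] j [ 0.8   0.61 -0.26  0.01 -0.72 -1.39]
shift cm [ 0.19 -0.04 -4.18] turn 0.009 shift after turn [np.float64(0.19), np.float64(-0.04)]
vel 0.008
hole px [260.19652174 136.36695652] [247 123  27  28 575] world [495.5 260.1  18.1] ztop 19.1 yaw 56.375490104075965
```

{"op": "send_rows", "data": {
  "steps": [
    [[0, 0, 0.3, 0, 0], [0, 0, 0.3, 0, 0], [0, 0, 0.2, 0, 0]]
  ]
}}

```text
clock: 5.55
position: [531.2, 311.3, 7.9]
ee_rot: [-0.475, 0.88, -0.006, -0.004]
contact_force: [-3.4, -1.5, 8.2]
gripper_width: 13.9
```

{"op": "send_rows", "data": {
  "steps": [
    [[0, 0, 0, 0, 0.3], [0, 0, 0, 0, 0.4], [0, 0, 0, 0, 0.4], [0, 0, -1.0, 0, 0.4], [0, 0, -2.0, 0, 0.4], [0, 0, -2.5, 0, 0.4], [0, 0, 0, 0, 0.4], [0, 0, 0, 0, 0.4]]
  ]
}}

```text
clock: 6.22
position: [532.0, 312.4, 63.4]
ee_rot: [-0.475, 0.88, -0.006, -0.005]
contact_force: [-0.7, -0.7, 0.2]
gripper_width: 34.2
```

```bash
python3 - <<'E'
from h import *
go(531,311,60,146)
for n in ("wrist","scene","side"):
    im,d,K,M=shot(n); np.savez(f"pics/{n}4.npz",im=im,d=d,K=K,M=M)
    W=cloud(d,K,M); w=W.reshape(-1,3)
    if n=="wrist": cv2.imwrite("pics/w4.png",cv2.resize(im,(520,390)))
    hs=cv2.cvtColor(im,cv2.COLOR_BGR2HSV).reshape(-1,3)
    k=(hs[:,1]<40)&(hs[:,2]>150)&(abs(w[:,2]-18)<7)&(abs(w[:,0]-529)<110)&(abs(w[:,1]-311)<110)
    if k.sum()>20: print(n,k.sum(),np.median(w[k][:,2]),cv2.minAreaRect(w[k][:,:2].astype(np.float32)))
E
```

```text
t 6.22 p [532.  312.4  63.4] jaw 146.7 tilt 0.89 w 34.2 F [-0.7 -0.7  0.2] j [ 0.8   0.54 -0.21  0.01 -0.84 -1.39]
shift cm [0.17 0.01 0.34] turn 0.013 shift after turn [np.float64(0.17), np.float64(0.01)]
wrist 5165 18.730667910796456 ((537.6537475585938, 317.07806396484375), (167.0086212158203, 54.68971252441406), 64.84060668945312)
scene 271 17.84692628124776 ((543.366455078125, 309.38909912109375), (164.16973876953125, 59.4897346496582), 60.29116439819336)
side 190 17.169964619465873 ((533.164306640625, 316.6313781738281), (166.69300842285156, 31.646377563476562), 56.08091735839844)
```

View pics/w4.png

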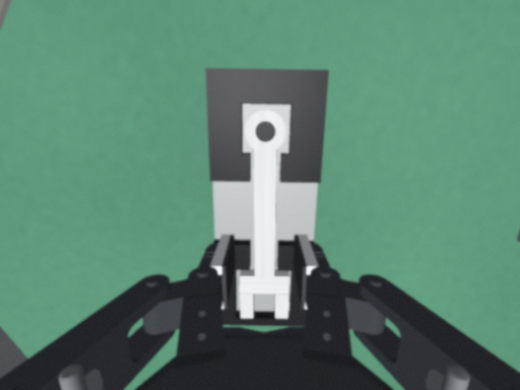

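The view confirms it: the hole at (265,131) is centred in the round-end pocket, the jaw is in the jaw pocket and the top is at z about 18, so the wrench is home. Now over to the panel.

{"op": "send_rows", "data": {
  "steps": [
    [[0, 0, -4, -0.1, 0.7], [0, 0, -4, -0.1, 0.7], [0, 0, -3, -0.095, 0.7], [3.3, -1.05, -1, 0, 0.8], [3.3, -1.05, 0, 0, 1], [3.3, -1.05, 0, 0, 1], [3.3, -1.05, 0, 0, 1], [3.3, -1.05, 0, 0, 1], [3.3, -1.05, 0, 0, 1], [3.3, -1.05, 0, 0, 1]]
  ]
}}

```text
clock: 7.2
position: [539.5, 67.3, 184.3]
ee_rot: [-0.61, 0.792, -0.006, -0.015]
contact_force: [0.6, 0.4, 0.2]
gripper_width: 84.9
```

```bash
python3 -c "
from h import *
go(546,-240,180,163.6)"
```

```text
t 7.2 p [539.5  67.3 184.3] jaw 165.2 tilt 1.84 w 84.9 F [0.6 0.4 0.2] j [ 0.43  0.3  -0.26  0.02 -1.04 -0.7 ]
shift cm [29.52 -8.5   1.28] turn 0.027 shift after turn [np.float64(29.28), np.float64(-9.3)]
```

{"op": "send_rows", "data": {
  "steps": [
    [[3.3, -1.05, 0, 0.027, 1], [3.3, -1.05, 0, 0, 1], [3.3, -1.05, 0, 0, 1], [3.3, -1.05, 0, 0, 1], [3.3, -1.05, 0, 0, 1], [3.3, -1.05, 0, 0, 1], [3.3, -1.05, 0, 0, 1], [2.5, -0.8, 0, 0, 1], [0, 0, 0, 0, 1], [0, 0, 0, 0, 1]]
  ]
}}

```text
clock: 8.03
position: [539.3, -220.8, 182.8]
ee_rot: [-0.595, 0.803, -0.001, -0.022]
contact_force: [0.1, 0.3, 0.3]
gripper_width: 85.4
```

```bash
python3 - <<'E'
from h import *
go(546.5,-307.7,85,163.6)
im,d,K,M=shot("wrist"); np.savez("pics/w5.npz",im=im,d=d,K=K,M=M); cv2.imwrite("pics/w5.png",cv2.resize(im,(520,390)))
W=cloud(d,K,M); w=W.reshape(-1,3)
k=(abs(w[:,2]-60)<6)&(abs(w[:,0]-546)<60)&(abs(w[:,1]+308)<60)
print("grip",k.sum(),np.median(w[k][:,2]) if k.any() else 0,cv2.minAreaRect(w[k][:,:2].astype(np.float32)) if k.sum()>5 else 0)
hs=cv2.cvtColor(im,cv2.COLOR_BGR2HSV)
m=((hs[...,1]<50)&(hs[...,2]>110)&(W[...,2]<20)).astype(np.uint8); k=max(cv2.findContours(m,0,1)[0],key=cv2.contourArea)
p=ray(k[:,0].astype(float),5,K,M)[:,:2].astype(np.float32); print("panel",cv2.minAreaRect(p))
E
```

```text
t 8.03 p [ 539.3 -220.8  182.8] jaw 163.1 tilt 2.54 w 85.4 F [0.1 0.3 0.3] j [-0.09  0.36 -0.17  0.04 -1.07 -0.22]
shift cm [ 7.73 -3.46  9.99] turn -0.009 shift after turn [np.float64(7.77), np.float64(-3.39)]
grip 674 60.61548140898276 ((546.5225830078125, -305.6142272949219), (12.058602333068848, 50.20240783691406), 73.94734954833984)
panel ((546.4568481445312, -305.0505676269531), (181.99781799316406, 102.25909423828125), 73.66072082519531)
```

View pics/w5.png

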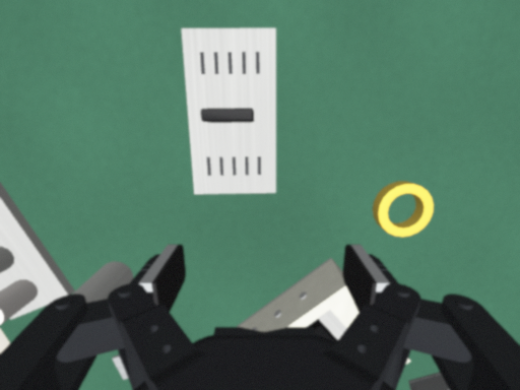

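The panel grip is at (546.5,-305.5), axis 163.8°, with the black bar at pixel (228,115). Going over it.

{"op": "send_rows", "data": {
  "steps": [
    [[2.6, -1.1, 2, -0.01, 1], [2.6, -1.1, 2, 0, 1], [2.4, -1.1, 2, 0, 1], [0, 0, 2, 0, 1], [0, 0, 0, 0, 1], [0, 0, 0, 0, 1]]
  ]
}}

```text
clock: 8.58
position: [549.7, -301.3, 101.8]
ee_rot: [-0.604, 0.797, -0.001, -0.022]
contact_force: [1.2, 0.6, 0.2]
gripper_width: 85.3
```

```bash
cat > g.py <<'E'
from h import *
go(546.5,-305.5,26,163.8)
im,d,K,M=shot("wrist"); np.savez("pics/w6.npz",im=im,d=d,K=K,M=M)
W=cloud(d,K,M); w=W.reshape(-1,3)
k=(abs(w[:,2]-60)<6)&(abs(w[:,0]-546)<60)&(abs(w[:,1]+308)<60)
print("grip",k.sum(),cv2.minAreaRect(w[k][:,:2].astype(np.float32)) if k.sum()>5 else 0, R.from_quat(arm.read_state()['ee_rot']).as_matrix()[:,2].round(3))
E
python3 g.py
```

```text
t 8.58 p [ 549.7 -301.3  101.8] jaw 164.3 tilt 2.5 w 85.3 F [1.2 0.6 0.2] j [-0.23  0.51 -0.16  0.04 -0.93 -0.07]
shift cm [0.21 0.01 7.59] turn 0.009 shift after turn [np.float64(0.21), np.float64(0.0)]
grip 1117 ((545.8994140625, -306.0570373535156), (11.666759490966797, 49.39578628540039), 74.17659759521484) [-0.034 -0.027 -0.999]
```

{"op": "send_rows", "data": {
  "steps": [
    [[0.2, 0.05, 1.5, 0.009, 1], [0, 0, 1.5, 0, 1], [0, 0, 1.5, 0, 1], [0, 0, 1.5, 0, 1], [0, 0, 0.7, 0, 1], [0, 0, 0, 0, 1], [0, 0, 0, 0, 1]]
  ]
}}

```text
clock: 9.22
position: [554.5, -298.3, 44.3]
ee_rot: [-0.606, 0.795, -0.008, -0.017]
contact_force: [0.0, 0.2, -0.6]
gripper_width: 85.5
```

```bash
python3 g.py
```

```text
t 9.22 p [ 554.5 -298.3   44.3] jaw 164.6 tilt 2.14 w 85.5 F [ 0.   0.2 -0.6] j [-0.22  0.57 -0.22  0.05 -0.79 -0.09]
shift cm [0.84 0.57 1.86] turn 0.014 shift after turn [np.float64(0.85), np.float64(0.56)]
grip 2677 ((553.0098876953125, -299.4826965332031), (28.841310501098633, 108.67002868652344), 74.91624450683594) [-0.016 -0.034 -0.999]
```

{"op": "send_rows", "data": {
  "steps": [
    [[0.84, 0.57, 0.3, 0.014, 1], [0, 0, 0.6, 0, 1], [0, 0, 0.6, 0, 1], [0, 0, 0.4, 0, 1], [0, 0, 0, 0, 1]]
  ]
}}

```text
clock: 9.68
position: [548.0, -306.7, 28.3]
ee_rot: [-0.6, 0.8, -0.011, -0.014]
contact_force: [-0.2, -0.3, -0.6]
gripper_width: 85.3
```

```bash
python3 -c "
from h import *
go(546.3,-305.6,26,163.8)"
```

```text
t 9.68 p [ 548.  -306.7   28.3] jaw 163.7 tilt 2.11 w 85.3 F [-0.2 -0.3 -0.6] j [-0.24  0.59 -0.24  0.05 -0.74 -0.09]
shift cm [-0.07  0.19  0.23] turn -0.001 shift after turn [np.float64(-0.07), np.float64(0.19)]
```

{"op": "send_rows", "data": {
  "steps": [
    [[-0.07, 0.19, 0.2, 0, 0.5], [0, 0, 0, 0, 0], [0, 0, 0, 0, 0], [0, 0, 0, 0, 0], [0, 0, 0, 0, 0], [0, 0, -1, 0, 0], [0, 0, -2, 0, 0], [0, 0, -2, 0, 0], [0, 0, -2, 0, 0], [0, 0, 0, 0, 0]]
  ]
}}

```text
clock: 10.52
position: [543.3, -301.5, 95.0]
ee_rot: [-0.599, 0.8, -0.006, -0.017]
contact_force: [1.5, 0.5, -2.7]
gripper_width: 48.8
```

```bash
cat > p.py <<'E'
from h import *
import sys
e=np.array([np.cos(np.radians(202.5)),np.sin(np.radians(202.5))]); f=np.array([-e[1],e[0]]); O=np.array([557.5,9.6])
def U(x,y,z): q=O+x*e+y*f; return q[0],q[1],z
def where():
    st=arm.read_state(); p=np.array(st["position"]); print("TCP in unit",((p[:2]-O)@e).round(1),((p[:2]-O)@f).round(1),p[2].round(1))
E
python3 - <<'E'
from p import *
where(); go(*U(0,0,150),112.5)
for n in("scene","side"):
    im,d,K,M=shot(n); 
    W=cloud(d,K,M); hs=cv2.cvtColor(im,cv2.COLOR_BGR2HSV)
    k=(hs[...,1]<60)&(hs[...,2]>110)&(abs(W[...,0]-547)<110)&(abs(W[...,1]+306)<110)&(W[...,2]>30)&(W[...,2]<110)
    w=W[k]; A=np.c_[w[:,:2]-w[:,:2].mean(0),np.ones(len(w))]; s=np.linalg.lstsq(A,w[:,2],rcond=None)[0]; print(n,len(w),w.mean(0).round(1),"slope x,y",s[:2].round(3))
E
```

```text
TCP in unit 132.2 282.0 95.0
t 10.52 p [ 543.3 -301.5   95. ] jaw 163.6 tilt 2.12 w 48.8 F [ 1.5  0.5 -2.7] j [-0.23  0.5  -0.19  0.04 -0.89 -0.08]
shift cm [-30.04   7.47  -6.49] turn 0.892 shift after turn [np.float64(-13.04), np.float64(28.07)]
scene 2354 [ 546.2 -305.7   74.5] slope x,y [-0.013  0.006]
side 1783 [ 527.3 -323.3   71.1] slope x,y [-0.008  0.009]
```

The panel is held flat, with its underside 26 mm below the TCP. Carrying it over the unit and turning it to align.

{"op": "send_rows", "data": {
  "steps": [
    [[-3.1, 0.64, -1.2, 0.09, 0], [-3.03, 0.92, -1.2, 0.09, 0], [-2.94, 1.18, -1.2, 0.09, 0], [-2.82, 1.44, -1.2, 0.09, 0], [-2.68, 1.69, -1.2, 0.09, 0], [-2.51, 1.92, 0, 0.09, 0], [-2.33, 2.14, 0, 0.09, 0], [-2.13, 2.34, 0, 0.09, 0], [-1.91, 2.52, 0, 0.09, 0], [-1.68, 2.69, 0, 0.09, 0]]
  ]
}}

```text
clock: 11.45
position: [564.2, 23.9, 124.2]
ee_rot: [-0.161, 0.986, -0.006, -0.033]
contact_force: [0.1, -0.1, -3.4]
gripper_width: 48.8
```

{"op": "send_rows", "data": {
  "steps": [
    [[0, 0, 0, 0, 0], [0, 0, 0, 0, 0], [0, 0, 0, 0, 0]]
  ]
}}

```text
clock: 11.7
position: [562.1, 30.1, 118.5]
ee_rot: [-0.163, 0.986, -0.006, -0.037]
contact_force: [0.5, -0.8, -3.3]
gripper_width: 49.1
```

```bash
python3 -c "
from p import *
where(); go(*U(-13,0,130),112.5); print(R.from_quat(arm.read_state()['ee_rot']).as_matrix().round(3))"
```

```text
TCP in unit -12.1 -17.2 118.5
t 11.7 p [562.1  30.1 118.5] jaw 108.8 tilt 4.25 w 49.1 F [ 0.5 -0.8 -3.3] j [ 0.34  0.42 -0.25 -0.   -0.98 -1.58]
shift cm [-0.12 -1.71 -1.16] turn -0.065 shift after turn [np.float64(-0.01), np.float64(-1.71)]
[[-0.944 -0.321 -0.07 ]
 [-0.321  0.947 -0.023]
 [ 0.074  0.001 -0.997]]
```

{"op": "send_rows", "data": {
  "steps": [
    [[0, -0.9, -0.5, -0.065, 0], [0, -0.8, -0.5, 0, 0], [0, 0, 0, 0, 0], [0, 0, 0, 0, 0]]
  ]
}}

```text
clock: 12.03
position: [566.1, 10.4, 125.1]
ee_rot: [-0.193, 0.98, -0.004, -0.041]
contact_force: [-0.1, 0.8, -3.1]
gripper_width: 48.9
```

```bash
cat > q.py <<'E'
from p import *
import sys
def panel():
    """panel plane & outline in unit frame from scene/side clouds"""
    for n in ("scene","side"):
        im,d,K,M=shot(n); np.savez(f"pics/{n}_l.npz",im=im,d=d,K=K,M=M)
    im,d,K,M=shot("wrist"); np.savez("pics/wrist_l.npz",im=im,d=d,K=K,M=M)
if __name__=="__main__":
    where(); go(*U(-13,0,120),112.5); panel()
    T=[]
    for n in("scene","side","wrist"):
        z=np.load(f"pics/{n}_l.npz"); zp=arm.read_state()["position"][2]-21
        n2=390; r,c=np.mgrid[:n2,:n2]; q=O+(130-r/1.5)[...,None]*e+(130-c/1.5)[...,None]*f
        X=np.dstack([q,np.full((n2,n2),zp)]); M,K=z["M"],z["K"]; P=(X-M[:3,3])@M[:3,:3]
        a=cv2.remap(z["im"],(P[...,0]/P[...,2]*K[0,0]+K[0,2]).astype(np.float32),(P[...,1]/P[...,2]*K[1,1]+K[1,2]).astype(np.float32),1)
        T.append(a)
    cv2.imwrite("pics/%s.png"%sys.argv[1],cv2.resize(np.hstack(T),(795,265)))
E
python3 q.py q1
```

```text
TCP in unit -8.2 2.5 125.1
t 12.03 p [566.1  10.4 125.1] jaw 112.3 tilt 4.72 w 48.9 F [-0.1  0.8 -3.1] j [ 0.3   0.42 -0.23 -0.   -1.01 -1.49]
shift cm [-0.52  0.25  0.47] turn -0.004 shift after turn [np.float64(-0.52), np.float64(0.25)]
```

View pics/q1.png

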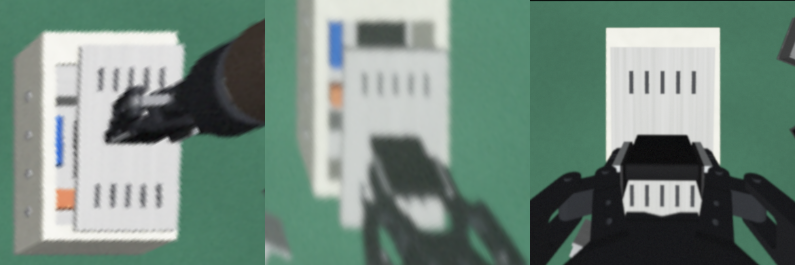

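```bash
cat > r.py <<'E'
from p import *
def meas(lo,hi):
    where(); go(*U(0,0,0),112.5)
    im,d,K,M=shot("wrist"); np.savez("pics/wrist_l.npz",im=im,d=d,K=K,M=M)
    W=cloud(d,K,M).reshape(-1,3); hs=cv2.cvtColor(im,cv2.COLOR_BGR2HSV).reshape(-1,3)
    x,y=(W[:,:2]-O)@e,(W[:,:2]-O)@f; z=W[:,2]
    k=(hs[:,1]<60)&(hs[:,2]>90)&(abs(y)<66)&(x>15)&(x<120)&(z>lo)&(z<hi)
    def fitp(k):
        for _ in range(3):
            A=np.c_[x[k],y[k],np.ones(k.sum())]; s=np.linalg.lstsq(A,z[k],rcond=None)[0]; r=z-(s[0]*x+s[1]*y+s[2]); k=k&(abs(r)<3)
        return s,k
    s,k=fitp(k); print("panel n",k.sum(),"slope x,y",s[:2].round(3),"top z at TCPx=0:",s[2].round(1),"end x",np.percentile(x[k],99.5).round(1),"z end",(s[0]*np.percentile(x[k],99.5)+s[2]).round(1))
    for a,b in((25,45),(45,60),(60,75),(75,85)):
        q=k&(x>a)&(x<b)
        if q.sum()>20: print("  x",a,b,"y",np.percentile(y[q],[.5,99.5]).round(1))
    u=(hs[:,1]<60)&(hs[:,2]>90)&(abs(z-66.5)<3)&(abs(y)<75)&(x>40)&(x<125); 
    if u.sum()>20: print("unit rim n",u.sum(),"y",np.percentile(y[u],[.5,99.5]).round(1),"xmax",np.percentile(x[u],99.5).round(1))
if __name__=="__main__":
    import sys; meas(float(sys.argv[1]),float(sys.argv[2]))
E
python3 r.py 85 125
```

```text
TCP in unit -8.6 2.0 125.3
t 12.18 p [566.2  11.1 125.3] jaw 112.4 tilt 4.69 w 48.9 F [-0.6 -0.4 -2.9] j [ 0.31  0.42 -0.22 -0.   -1.01 -1.48]
shift cm [-0.17  0.1  12.56] turn -0.002 shift after turn [np.float64(-0.17), np.float64(0.1)]
panel n 18012 slope x,y [ 0.044 -0.009] top z at TCPx=0: 105.6 end x 83.2 z end 109.2
  x 25 45 y [-49.3  49.8]
  x 45 60 y [-49.2  49.8]
  x 60 75 y [-49.2  49.7]
  x 75 85 y [-49.2  49.7]
unit rim n 7392 y [-68.2  67.3] xmax 113.9
```

{"op": "send_rows", "data": {
  "steps": [
    [[-0.6, -0.07, 0.5, 0, 0], [0, 0, 0.7, 0, 0], [0, 0, 0.7, 0, 0], [0, 0, 0.6, 0, 0], [0, 0, 0, 0, 0], [0, 0, 0, 0, 0]]
  ]
}}

```text
clock: 12.73
position: [569.9, 13.0, 96.3]
ee_rot: [-0.194, 0.98, -0.004, -0.041]
contact_force: [0.2, -0.4, -3.0]
gripper_width: 48.9
```

```bash
python3 r.py 69.5 110
```

```text
TCP in unit -12.7 1.5 96.3
t 12.73 p [569.9  13.   96.3] jaw 112.4 tilt 4.77 w 48.9 F [ 0.2 -0.4 -3. ] j [ 0.31  0.46 -0.25 -0.   -0.95 -1.49]
shift cm [0.47 0.07 9.7 ] turn -0.002 shift after turn [np.float64(0.47), np.float64(0.08)]
panel n 16922 slope x,y [ 0.046 -0.009] top z at TCPx=0: 76.7 end x 79.0 z end 80.3
  x 25 45 y [-49.6  49.4]
  x 45 60 y [-49.7  49.4]
  x 60 75 y [-49.6  49.3]
  x 75 85 y [-49.8  49.1]
unit rim n 15382 y [-68.1  67.1] xmax 114.1
```

{"op": "send_rows", "data": {
  "steps": [
    [[0, 0, 0.4, 0, 0], [0, 0, 0.4, 0, 0], [0, 0, 0.4, 0, 0], [0, 0, 0.4, 0, 0], [0, 0, 0.2, 0, 0]]
  ]
}}

```text
clock: 13.2
position: [566.5, 11.4, 87.5]
ee_rot: [-0.195, 0.98, -0.006, -0.042]
contact_force: [-2.5, 1.2, 3.2]
gripper_width: 48.6
```

```bash
python3 r.py 20 110
```

```text
TCP in unit -9.0 1.7 87.5
t 13.2 p [566.5  11.4  87.5] jaw 112.5 tilt 4.87 w 48.6 F [-2.5  1.2  3.2] j [ 0.31  0.47 -0.26  0.   -0.93 -1.49]
shift cm [0.16 0.13 8.8 ] turn 0.001 shift after turn [np.float64(0.16), np.float64(0.13)]
panel n 27319 slope x,y [0.016 0.004] top z at TCPx=0: 64.3 end x 113.8 z end 66.1
  x 25 45 y [-64.5  65.2]
  x 45 60 y [-64.7  65.4]
  x 60 75 y [-65.   65.3]
  x 75 85 y [-65.4  65.6]
unit rim n 21889 y [-68.  67.] xmax 113.9
```

```bash
sed -i 's/(abs(y)<66)&(x>15)&(x<120)/(abs(y)<YM)\&(x>15)\&(x<XM)/; s/def meas(lo,hi):/def meas(lo,hi,YM=66,XM=120):/; s/meas(float(sys.argv\[1\]),float(sys.argv\[2\]))/meas(*map(float,sys.argv[1:]))/' r.py; python3 r.py 20 110 45 76
```

```text
TCP in unit -9.0 1.7 87.4
t 13.25 p [566.5  11.4  87.4] jaw 112.5 tilt 4.87 w 49.2 F [-3.9  0.4  4.3] j [ 0.31  0.47 -0.26  0.   -0.93 -1.49]
shift cm [0.16 0.13 8.79] turn 0.001 shift after turn [np.float64(0.16), np.float64(0.13)]
panel n 13139 slope x,y [-0.059 -0.001] top z at TCPx=0: 66.9 end x 75.7 z end 62.5
  x 25 45 y [-44.6  44.5]
  x 45 60 y [-44.6  44.5]
  x 60 75 y [-44.5  44.4]
  x 75 85 y [-44.6  44.8]
unit rim n 21286 y [-68.  67.] xmax 113.9
```

The panel pivots in the grip as intended: slope went from +0.046 to -0.059 with only about 6 N. Continuing down.

{"op": "send_rows", "data": {
  "steps": [
    [[-0.1, 0, 0.4, 0, 0], [-0.1, 0, 0.4, 0, 0], [-0.1, 0, 0.4, 0, 0], [-0.1, 0, 0.4, 0, 0]]
  ]
}}

```text
clock: 13.63
position: [562.5, 9.7, 78.4]
ee_rot: [-0.195, 0.98, -0.007, -0.048]
contact_force: [-9.1, -0.6, 11.1]
gripper_width: 49.2
```

```bash
python3 r.py 20 100 45 72
```

```text
TCP in unit -4.6 1.8 78.4
t 13.63 p [562.5   9.7  78.4] jaw 112.5 tilt 5.6 w 49.2 F [-9.1 -0.6 11.1] j [ 0.31  0.48 -0.27  0.   -0.92 -1.49]
shift cm [-0.3   0.15  7.85] turn 0.001 shift after turn [np.float64(-0.3), np.float64(0.15)]
panel n 11206 slope x,y [-0.177 -0.003] top z at TCPx=0: 57.3 end x 71.7 z end 44.6
  x 25 45 y [-44.6  44.7]
  x 45 60 y [-44.6  44.7]
  x 60 75 y [-44.4  44.5]
unit rim n 18318 y [-68.1  67.1] xmax 114.0
```

{"op": "send_rows", "data": {
  "steps": [
    [[0.6, -0.05, 0.05, 0, 0], [0.6, 0, 0.05, 0, 0], [0.6, 0, 0.05, 0, 0], [0.5, 0, 0.05, 0, 0], [0, 0, 0, 0, 0]]
  ]
}}

```text
clock: 14.1
position: [539.4, -0.4, 77.3]
ee_rot: [-0.195, 0.98, -0.007, -0.048]
contact_force: [-0.0, 0.3, -3.1]
gripper_width: 48.9
```

```bash
python3 r.py 20 60 45 78
```

```text
TCP in unit 20.5 2.3 77.3
t 14.1 p [ 5.394e+02 -4.000e-01  7.730e+01] jaw 112.5 tilt 5.56 w 48.9 F [-0.   0.3 -3.1] j [ 0.3   0.45 -0.34  0.   -0.89 -1.48]
shift cm [-2.79  0.19  7.49] turn 0.0 shift after turn [np.float64(-2.79), np.float64(0.19)]
panel n 11700 slope x,y [-0.171 -0.003] top z at TCPx=0: 60.4 end x 77.9 z end 47.1
  x 25 45 y [-44.4  44.7]
  x 45 60 y [-44.7  44.6]
  x 60 75 y [-44.7  44.5]
  x 75 85 y [-44.5  44.4]
unit rim n 16820 y [-68.1  67.1] xmax 113.9
```

{"op": "send_rows", "data": {
  "steps": [
    [[-0.05, -0.1, 0.4, 0, 0], [-0.05, 0, 0.4, 0, 0], [0, 0, 0, 0, 0]]
  ]
}}

```text
clock: 14.4
position: [541.7, -0.8, 69.4]
ee_rot: [-0.195, 0.98, -0.007, -0.047]
contact_force: [-1.1, 1.7, 3.1]
gripper_width: 48.8
```

```bash
cat > s.py <<'E'
from p import *
import sys
def left():
    for n in("scene","side"):
        im,d,K,M=shot(n); W=cloud(d,K,M).reshape(-1,3); hs=cv2.cvtColor(im,cv2.COLOR_BGR2HSV).reshape(-1,3)
        x,y=(W[:,:2]-O)@e,(W[:,:2]-O)@f; z=W[:,2]
        k=(abs(y)<45)&(x>-95)&(x<-20)&(z>25)&(z<100)&(hs[:,1]<60)
        print(n,[(b,int(q.sum()),np.round(np.median(z[q]),1)) for b in range(-95,-20,5) for q in [k&(x>=b)&(x<b+5)] if q.any()])
if __name__=="__main__": left()
E
python3 r.py 20 60 45 78; python3 s.py
```

```text
TCP in unit 18.6 3.6 69.4
t 14.4 p [541.7  -0.8  69.4] jaw 112.6 tilt 5.45 w 48.8 F [-1.1  1.7  3.1] j [ 0.3   0.46 -0.34  0.01 -0.87 -1.48]
shift cm [-2.51  0.33  6.73] turn 0.001 shift after turn [np.float64(-2.51), np.float64(0.33)]
panel n 12004 slope x,y [-0.164 -0.002] top z at TCPx=0: 52.2 end x 77.9 z end 39.4
  x 25 45 y [-44.6  44.6]
  x 45 60 y [-44.7  44.5]
  x 60 75 y [-44.7  44.4]
  x 75 85 y [-44.6  44.6]
unit rim n 18721 y [-68.1  67.1] xmax 113.8
scene [(-95, 85, np.float64(65.1)), (-90, 49, np.float64(66.8)), (-85, 49, np.float64(66.2)), (-80, 32, np.float64(63.8)), (-75, 55, np.float64(63.4)), (-70, 65, np.float64(62.3)), (-65, 47, np.float64(62.2)), (-60, 53, np.float64(61.6)), (-55, 51, np.float64(60.8)), (-50, 50, np.float64(59.4)), (-45, 44, np.float64(58.8)), (-40, 59, np.float64(58.7)), (-35, 47, np.float64(58.0)), (-30, 49, np.float64(55.8)), (-25, 52, np.float64(55.4))]
side [(-95, 5, np.float64(49.5)), (-90, 1, np.float64(64.9)), (-85, 3, np.float64(64.5)), (-80, 4, np.float64(63.1)), (-75, 8, np.float64(62.3)), (-70, 10, np.float64(61.9)), (-65, 6, np.float64(61.9)), (-60, 5, np.float64(61.7)), (-55, 10, np.float64(58.7)), (-50, 23, np.float64(58.2)), (-45, 17, np.float64(56.5)), (-40, 17, np.float64(58.0)), (-35, 21, np.float64(56.3)), (-30, 19, np.float64(55.7)), (-25, 8, np.float64(55.4))]
```

```bash
python3 r.py 20 60 54 76 | tail -5
```

```text
x 25 45 y [-47.5  51.8]
  x 45 60 y [-47.4  51.7]
  x 60 75 y [-47.2  51.7]
  x 75 85 y [-46.4  51.3]
unit rim n 18702 y [-68.1  67.1] xmax 113.9
```

{"op": "send_rows", "data": {
  "steps": [
    [[-0.1, -0.25, 0.3, 0, 0], [-0.2, 0, 0.35, 0, 0], [-0.2, 0, 0.35, 0, 0], [-0.2, 0, 0.35, 0, 0]]
  ]
}}

```text
clock: 14.93
position: [549.2, 0.3, 58.9]
ee_rot: [-0.196, 0.979, -0.007, -0.045]
contact_force: [-1.7, 1.1, 2.6]
gripper_width: 48.8
```

```bash
python3 r.py 20 50 54 76; python3 s.py | head -1
```

```text
TCP in unit 11.2 5.4 58.9
t 14.93 p [5.492e+02 3.000e-01 5.890e+01] jaw 112.7 tilt 5.24 w 48.8 F [-1.7  1.1  2.6] j [ 0.3   0.48 -0.33  0.01 -0.85 -1.48]
shift cm [-1.66  0.51  5.77] turn 0.003 shift after turn [np.float64(-1.65), np.float64(0.52)]
panel n 13884 slope x,y [-0.043 -0.002] top z at TCPx=0: 40.1 end x 75.6 z end 36.8
  x 25 45 y [-45.5  53.5]
  x 45 60 y [-45.7  53.3]
  x 60 75 y [-45.8  53.2]
  x 75 85 y [-45.   53.6]
unit rim n 22623 y [-68.1  67.1] xmax 113.8
scene [(-95, 75, np.float64(64.6)), (-90, 56, np.float64(66.0)), (-85, 48, np.float64(66.0)), (-75, 43, np.float64(42.1)), (-70, 50, np.float64(41.9)), (-65, 47, np.float64(40.9)), (-60, 51, np.float64(40.9)), (-55, 53, np.float64(40.8)), (-50, 51, np.float64(41.2)), (-45, 51, np.float64(40.4)), (-40, 49, np.float64(40.9)), (-35, 47, np.float64(39.9)), (-30, 50, np.float64(40.0)), (-25, 51, np.float64(40.4))]
```

The tool's +y is unit -y, so my last y correction went the wrong way and the panel is 4.4 mm off-centre toward +y. I'll correct that with +y, then press down flat.

{"op": "send_rows", "data": {
  "steps": [
    [[0, 0.42, 0, 0, 0], [0, 0, 0.25, 0, 0], [0, 0, 0.25, 0, 0], [0, 0, 0.2, 0, 0], [0, 0, 0, 0, 0]]
  ]
}}

```text
clock: 15.5
position: [550.3, 4.4, 55.3]
ee_rot: [-0.197, 0.979, -0.008, -0.041]
contact_force: [-1.4, 0.2, 1.6]
gripper_width: 49.0
```

```bash
python3 r.py 20 50 54 76; python3 s.py | head -1
```

```text
TCP in unit 8.6 2.0 55.3
t 15.5 p [550.3   4.4  55.3] jaw 112.8 tilt 4.82 w 49.0 F [-1.4  0.2  1.6] j [ 0.31  0.48 -0.34  0.01 -0.83 -1.49]
shift cm [-1.32  0.2   5.44] turn 0.005 shift after turn [np.float64(-1.32), np.float64(0.2)]
panel n 14247 slope x,y [-0.005 -0.   ] top z at TCPx=0: 36.3 end x 75.7 z end 35.9
  x 25 45 y [-49.   50.1]
  x 45 60 y [-49.  50.]
  x 60 75 y [-49.   50.1]
  x 75 85 y [-48.9  49.8]
unit rim n 24468 y [-68.2  67.1] xmax 113.9
scene [(-95, 79, np.float64(64.4)), (-90, 57, np.float64(65.8)), (-85, 50, np.float64(66.8)), (-75, 28, np.float64(36.1)), (-70, 46, np.float64(36.2)), (-65, 51, np.float64(35.4)), (-60, 50, np.float64(35.6)), (-55, 49, np.float64(36.6)), (-50, 51, np.float64(35.4)), (-45, 47, np.float64(36.2)), (-40, 52, np.float64(35.3)), (-35, 49, np.float64(35.7)), (-30, 49, np.float64(35.8)), (-25, 47, np.float64(35.8))]
```

{"op": "send_rows", "data": {
  "steps": [
    [[-0.3, 0.06, -0.02, 0, 0], [-0.3, 0, -0.02, 0, 0], [-0.2, 0, -0.02, 0, 0], [0, 0, 0, 0, 0]]
  ]
}}

```text
clock: 15.98
position: [550.5, 4.7, 54.9]
ee_rot: [-0.197, 0.979, -0.009, -0.05]
contact_force: [0.2, 1.3, 2.4]
gripper_width: 49.2
```

```bash
python3 r.py 20 50 54 76|sed -n '1,5p'
```

```text
TCP in unit 8.3 1.8 54.9
t 15.98 p [550.5   4.7  54.9] jaw 112.8 tilt 5.8 w 49.2 F [0.2 1.3 2.4] j [ 0.31  0.49 -0.33  0.01 -0.85 -1.49]
shift cm [-1.39  0.17  5.37] turn 0.005 shift after turn [np.float64(-1.38), np.float64(0.17)]
panel n 14169 slope x,y [ 0.001 -0.   ] top z at TCPx=0: 35.7 end x 75.7 z end 35.8
  x 25 45 y [-49.2  49.8]
```

```bash
cat > v.py <<'E'
from p import *
def slots():
    for n in("wrist","scene"):
        im,d,K,M=shot(n); g=cv2.cvtColor(im,cv2.COLOR_BGR2GRAY)
        r,c=np.mgrid[:640,:440]; x=100-r/3.2; y=55-c/4.; q=O+x[...,None]*e+y[...,None]*f
        P=(np.dstack([q,np.full(x.shape,35.)])-M[:3,3])@M[:3,:3]
        a=cv2.remap(im,(P[...,0]/P[...,2]*K[0,0]+K[0,2]).astype(np.float32),(P[...,1]/P[...,2]*K[1,1]+K[1,2]).astype(np.float32),1)
        cv2.imwrite(f"pics/v_{n}.png",a); ga=cv2.cvtColor(a,cv2.COLOR_BGR2GRAY); loc=cv2.blur(ga,(61,61)); m=((ga<loc*.8)).astype(np.uint8)
        k,l,s,cc=cv2.connectedComponentsWithStats(m)
        print(n,[(round(100-cc[i][1]/3.2,1),round(55-cc[i][0]/4,1),(int(s[i][2]),int(s[i][3]))) for i in range(1,k) if 120<s[i][4]<2500 and s[i][3]>30 and s[i][3]<130])
if __name__=="__main__": slots()
E
python3 v.py
```

```text
wrist [(np.float64(76.0), np.float64(-54.6), (5, 70)), (np.float64(65.2), np.float64(30.3), (17, 71)), (np.float64(65.1), np.float64(15.3), (15, 71)), (np.float64(65.2), np.float64(0.2), (16, 70)), (np.float64(65.0), np.float64(-15.0), (17, 71)), (np.float64(65.0), np.float64(-30.1), (16, 71)), (np.float64(-47.2), np.float64(0.6), (16, 69))]
scene [(np.float64(66.9), np.float64(32.3), (20, 70)), (np.float64(67.3), np.float64(17.2), (20, 69)), (np.float64(70.5), np.float64(2.1), (19, 49)), (np.float64(69.5), np.float64(-12.6), (18, 55)), (np.float64(70.8), np.float64(-28.0), (18, 47)), (np.float64(-45.4), np.float64(32.6), (19, 69)), (np.float64(-44.6), np.float64(17.6), (20, 65)), (np.float64(-45.1), np.float64(2.7), (21, 68)), (np.float64(-45.6), np.float64(-12.3), (20, 69)), (np.float64(-45.6), np.float64(-27.2), (20, 69))]
```

```bash
python3 -c "
import cv2,numpy as np
a=[cv2.resize(cv2.imread(f'pics/v_{n}.png'),(390,568)) for n in('wrist','scene')]; cv2.imwrite('pics/vv.png',np.hstack(a))"
```

```text
(no output)
```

View pics/vv.png

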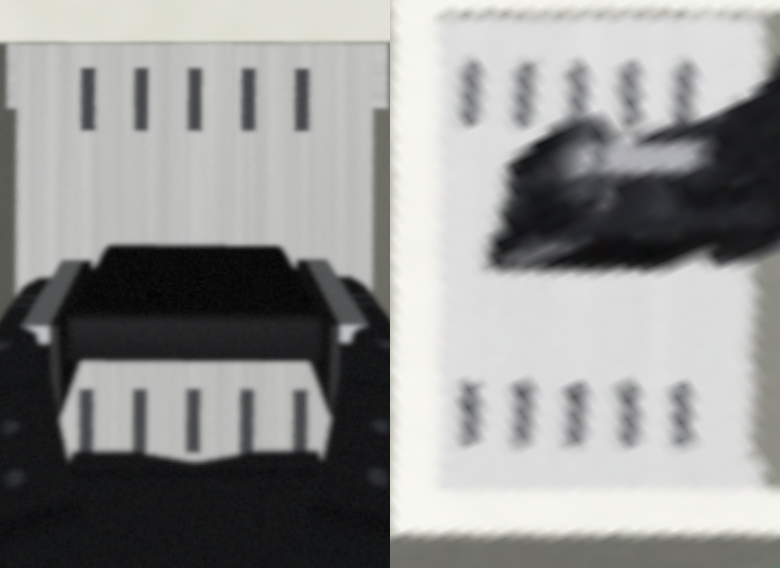

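The slots (wrist crop) show the panel centre at x +9, y 0, flat. It stuck on the last push, so I'll slide back with less downward load and bigger steps.

{"op": "send_rows", "data": {
  "steps": [
    [[0, 0, -0.15, 0, 0], [-0.7, 0, -0.15, 0, 0], [-0.7, 0, -0.1, 0, 0]]
  ]
}}

```text
clock: 16.38
position: [559.2, 8.9, 55.0]
ee_rot: [-0.196, 0.979, -0.009, -0.056]
contact_force: [-16.3, -7.9, 13.5]
gripper_width: 49.0
```

```bash
python3 r.py 20 50 54 76|sed -n '1,4p'; python3 v.py
```

```text
TCP in unit -1.4 1.3 55.0
t 16.38 p [559.2   8.9  55. ] jaw 112.6 tilt 6.45 w 49.0 F [-16.3  -7.9  13.5] j [ 0.31  0.51 -0.29  0.01 -0.88 -1.49]
shift cm [-0.48  0.1   5.48] turn 0.002 shift after turn [np.float64(-0.48), np.float64(0.1)]
panel n 14604 slope x,y [ 0.002 -0.002] top z at TCPx=0: 36.0 end x 75.8 z end 36.1
wrist [(np.float64(55.4), np.float64(29.8), (17, 70)), (np.float64(55.4), np.float64(14.8), (16, 71)), (np.float64(55.3), np.float64(-0.4), (16, 71)), (np.float64(55.4), np.float64(-15.6), (16, 71)), (np.float64(55.3), np.float64(-30.7), (17, 71)), (np.float64(-56.7), np.float64(0.2), (16, 68))]
scene [(np.float64(58.1), np.float64(16.2), (19, 68)), (np.float64(58.8), np.float64(-13.7), (19, 67)), (np.float64(57.3), np.float64(31.3), (20, 68)), (np.float64(60.5), np.float64(1.1), (19, 51)), (np.float64(61.0), np.float64(-29.0), (18, 49)), (np.float64(-55.5), np.float64(32.6), (21, 69)), (np.float64(-55.8), np.float64(17.4), (21, 70)), (np.float64(-55.4), np.float64(-27.6), (21, 69)), (np.float64(-55.2), np.float64(2.4), (21, 66)), (np.float64(-56.0), np.float64(-12.7), (20, 68))]
```

{"op": "send_rows", "data": {
  "steps": [
    [[0.15, 0, -0.1, 0, 0], [0, 0, 0, 0, 0.7], [0, 0, 0, 0, 0.75], [0, 0, 0, 0, 0.75], [0, 0, 0, 0, 0.75], [0, 0, -0.5, 0, 0.75], [0, 0, -1.5, 0, 0.75], [0, 0, -2.5, 0, 0.75], [0, 0, -3, 0, 0.75], [0, 0, -3, 0, 0.75]]
  ]
}}

```text
clock: 17.37
position: [569.3, 13.4, 157.5]
ee_rot: [-0.196, 0.979, -0.009, -0.061]
contact_force: [1.1, -0.6, -0.8]
gripper_width: 63.9
```

```bash
python3 r.py 20 50 54 76|sed -n '1,8p'; python3 v.py; python3 s.py; python3 - <<'E'
from h import *
st=arm.read_state(); print(st["clock"],np.round(st["contact_force"],1))
for n in("scene","side"):
    im,d,K,M=shot(n); w=cloud(d,K,M).reshape(-1,3); hs=cv2.cvtColor(im,cv2.COLOR_BGR2HSV).reshape(-1,3)
    k=(hs[:,1]<40)&(hs[:,2]>150)&(abs(w[:,2]-18)<7)&(abs(w[:,0]-529)<110)&(abs(w[:,1]-311)<110); print(n,"wrench",k.sum(),np.median(w[k][:,2]))
    cv2.imwrite(f"pics/fin_{n}.png",im)
E
```

```text
TCP in unit -12.3 1.0 157.5
t 17.37 p [569.3  13.4 157.5] jaw 112.6 tilt 7.03 w 63.9 F [ 1.1 -0.6 -0.8] j [ 0.31  0.41 -0.15  0.   -1.13 -1.49]
shift cm [-0.7  -0.   15.78] turn 0.002 shift after turn [np.float64(-0.7), np.float64(-0.0)]
panel n 6024 slope x,y [0.002 0.   ] top z at TCPx=0: 35.7 end x 75.5 z end 35.8
  x 25 45 y [-49.4  49.4]
  x 45 60 y [-49.7  49.2]
  x 60 75 y [-50.   49.2]
  x 75 85 y [-49.6  48.8]
wrist [(np.float64(57.6), np.float64(29.6), (16, 70)), (np.float64(57.5), np.float64(14.6), (16, 70)), (np.float64(57.1), np.float64(-0.4), (16, 69)), (np.float64(57.3), np.float64(-15.6), (16, 69)), (np.float64(57.0), np.float64(-30.6), (17, 70)), (np.float64(-55.3), np.float64(30.4), (16, 71)), (np.float64(-55.3), np.float64(0.4), (16, 70)), (np.float64(-55.6), np.float64(15.4), (16, 69)), (np.float64(-55.7), np.float64(-14.8), (16, 70)), (np.float64(-55.7), np.float64(-29.8), (16, 70))]
scene [(np.float64(59.0), np.float64(16.6), (19, 69)), (np.float64(59.2), np.float64(1.8), (21, 69)), (np.float64(59.5), np.float64(31.5), (20, 67)), (np.float64(59.0), np.float64(-1
[... 588 characters left out ...]
 np.float64(35.5)), (-45, 51, np.float64(34.6)), (-40, 46, np.float64(35.0)), (-35, 51, np.float64(34.9)), (-30, 52, np.float64(35.3)), (-25, 47, np.float64(35.6))]
side [(-95, 141, np.float64(45.0)), (-90, 83, np.float64(58.3)), (-85, 62, np.float64(48.4)), (-80, 41, np.float64(34.6)), (-75, 29, np.float64(34.1)), (-70, 33, np.float64(34.2)), (-65, 34, np.float64(34.3)), (-60, 41, np.float64(34.8)), (-55, 29, np.float64(35.2)), (-50, 12, np.float64(33.7)), (-45, 14, np.float64(34.5)), (-40, 15, np.float64(34.2)), (-35, 14, np.float64(34.3)), (-30, 17, np.float64(34.5)), (-25, 12, np.float64(34.6))]
17.6167 [-0.1  1.  -0.5]
scene wrench 269 18.22268534461773
side wrench 203 17.04711017172292
```

View pics/fin_scene.png

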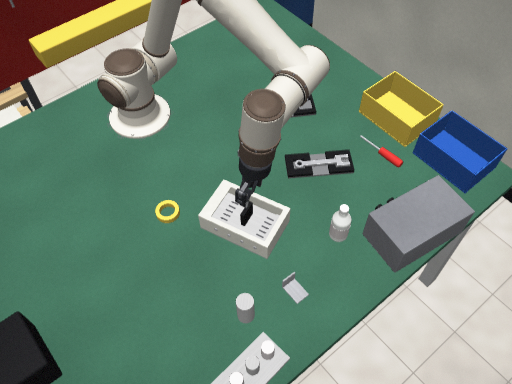

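The final view shows the wrench home in the far tray at (320,163), the panel flat in the housing at (246,218), the gripper clear above it, and the bystanders I can see where they were. Handing in.

```bash
python3 -c "
from bench import job; print(job.job_done())"
```

```text
the job is handed in; nothing more can be done
None
```

The wrench is pressed home in the far tray's cutout with its jaw in the jaw end. The hatch panel lies flat on both ledges with both ends under the lips. I handed the job in at about 17.7 s of the 67 s allowed; hand-in reports no verdict.

**How the panel went in:** the interface cannot tilt the tool. I gripped the panel's grip across its 50 mm width and pressed its far end on the narrow lip so that it swung down in the pads. I then fed it under the broad lip, lowered the other end, slid it back to the narrow end wall, and released it.

**Last checks:**
- **Wrench:** its top is at z 17–18.7 mm across the cameras; 18 is home. Just before the last press its hole sat within about 1 mm of its place along the tray.
- **Panel:** slope is at most 0.002 rad, top at z 34–36 mm (35 expected), and y within 1 mm of centre. Its x position is about +1 mm from the wrist camera but +2.7 mm from the scene camera. The two disagreed by about 2 mm throughout; both are inside the 5 mm limit.
- **Robot:** clear of everything, with contact force about zero.
- **Bystanders:** those visible in the last picture look unmoved. The screw box was not visible in that picture and I did not measure any of them.

**What went wrong along the way:** one y correction had the wrong sign and left the panel 4.4 mm off-centre, which I corrected. The first slide back stuck and needed a second push. The tool also drifted to about 7° of tilt, which the pivoting grip absorbed.

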